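# Bed the tapered rinsing cup in its sprung holder

### The job

Put the tapered brush-rinsing cup (not the straight-sided tin) into the conical collar of the weighted holder, let it centre itself, and press it home by its handle with a steady push of about 15 N for a second, never more than 25 N. Then let go, leaving it upright and centred in the collar; push on the holder only through the cup and leave the other things where they are.

Things in the scene. Friction and masses are not known exactly. Their poses are not given: they have to be found in the camera images.
- cup: The open tapered steel cup to be seated. Origin at the centre of its underside, z up its axis. Outside it is a cone: radius 20 mm at the foot, 42 mm at the rim 70 mm up; wall 3 mm. Weighs 0.17 to 0.34 kg. A handle bar bridges the mouth (see cup_bar). How it is turned about its own axis when seated does not matter.
- cup_bar (a point): Centre of the cup's straight wooden handle bar, 100 mm above the cup's origin. The bar runs along the cup's x axis: 78 mm long, 12 mm wide (along y), 14 mm high, on a flat 4 mm upright at each end; 23 mm of free space from the bar down to the rim.
- holder: Weighted holder, fixed to the table. Origin at the centre of its underside, z up its axis. Dark round foot, radius 66 mm, 16 mm high; on it a grey sleeve, radius 46 mm, up to 58 mm, small clamp screw on its -x side. A neck (radius 42 mm) telescopes out of the sleeve and carries the conical collar on the same axis (see collar_lowest). It is empty inside.
- collar_lowest (a point): Fixed point on the holder's axis, 70 mm above its origin. The collar's bottom edge, unloaded, lies 0 to 20 mm above this point: the neck was set by hand, and its height is not reported and stays as set. Black rubber collar, 35 mm high, outer radius 44 mm at the top; bore radius 28 mm at the bottom, 39 mm at the top.
- holder_axis (a point): Fixed point on the holder's axis, 45 mm above its origin. The bore has the cup's own taper: the seated cup's underside is 25 mm below the collar's bottom edge, so 0 to 20 mm above this point. The collar is sprung: under a downward push it starts to sink at about 4.5 N, then 1 mm per 3 N, to a hard stop at 9 mm, and springs back when let go.
- straight_tin: bystander: steel tin with straight sides, radius 40 mm, 70 mm high, with the same kind of handle as the cup; origin at the centre of its underside. It does not fit the collar.
- tape_roll: bystander: paper tape roll lying flat, outer radius 52 mm, 25 mm high; origin at the centre of its underside
- jar: bystander: closed amber jar, radius 33 mm, 100 mm high; origin at the centre of its underside

How it is judged:
On the way, in this order (a step that is already met when the one before it is completed fails the run):
1. the cup is lifted clear of the table, its underside above 100 mm (height (world z) of cup above 0.1 m), for 0.1 s.
2. the cup, upright (within 0.08 rad) and centred on the holder (within 4 mm), is pressed into the collar with 10 to 20 N for half a second (contact force between cup and holder between 10 and 20 N and horizontal distance between cup and holder below 0.004 m and angle between cup's own z axis and vertical below 0.08 rad), for 0.5 s.
At the end, for the whole second after the job is handed in: the cup rests in the collar, at rest and let go, its axis within 3 mm of the holder's, upright within 0.05 rad, its underside 40 to 70 mm above the holder's underside (horizontal distance between cup and holder below 0.003 m and angle between cup's own z axis and vertical below 0.05 rad and z of cup in the frame of holder between 0.04 and 0.07 m and contact force between cup and holder above 0.8 N and linear speed of cup below 0.02 m/s); the robot touches nothing.
It fails at once if the cup is forced into the holder with more than 25 N (contact force between cup and holder above 25 N).
It fails at once if the robot itself pushes on the holder (contact force between any of the fingers, the arm and holder above 3 N).
It fails at once if the straight tin is moved more than 30 mm or tipped (distance of straight_tin from where it was at the start of the episode above 0.03 m or angle between straight_tin's own z axis and vertical above 0.3 rad).
It fails at once if the tape roll is moved more than 30 mm (distance of tape_roll from where it was at the start of the episode above 0.03 m).
It fails at once if the jar is moved more than 30 mm or tipped (distance of jar from where it was at the start of the episode above 0.03 m or angle between jar's own z axis and vertical above 0.3 rad).
It also fails if it takes over 51 s, if anything falls off the work surface, if the arm or the gripper's body presses on something with over 40 N, if the wrist force passes 120 N, or if a joint passes its speed limit or range.

### The arm

A 7-joint arm with a two-finger parallel gripper is mounted at the origin on the work surface. World frame = base frame: x ahead of the robot, y to its left, z up, the work surface at z = 0. Lengths are in m, angles in rad, forces in N, time in s.
With the tool pointing down it reaches from about 0.4 to 0.85 m from the base axis. Payload 4.5 kg.
Tool frame: the origin (TCP) lies midway between the tips of the shut fingers; the grasp point (between the pads) lies 19 mm behind it; z points along the fingers, y is the line along which they close (so a half turn about z gives the same grasp; the last joint's range is limited). The gripper opens to 88 mm and grips with 3 to 60 N. Pads are 18 mm wide; open, the fingers measure 123 mm over their backs; the gripper's body (75 mm by 187 mm) begins 45 mm behind the grasp point.
Start: joints at [1.363, 0.689, -0.195, 1.565, 0.157, 0.902, -0.215], TCP at [0.15, -0.607, 0.239] pointing down, gripper open.
Joint ranges: [-3.01, 3.01], [-0.46, 2.08], [-1.47, 1.51], [0.13, 2.56], [-1, 4.14], [0.04, 2.09], [-2.66, 2.66]. Speed limits (rad/s): [2.57, 2.57, 3.14, 3.14, 3.14, 3.14, 3.14].

### API

Orientations are given as a rotation vector (axis times angle).
In Python, from rig import robot, cams, order gives the robot as it stands.
- The arm moves only by the tool arm_command, never from a script. Its argument "steps" is a list of rows, each a list of 7 numbers: the turn, a rotation vector about the tool's x, y, z in rad, then the shift along the tool's x, y, z in mm, then the closure in counts, from 0 (fully open) to 255 (shut). A call has 1 to 10 rows; each row is the pose to reach, as a shift and turn from the pose commanded when the call began, along the tool's axes at that moment; what a row does not reach only later rows make up. A row lasts 1/12 s, in which the tool goes at most 41.7 mm and 7.16 degrees, less where a joint would pass 70% of its speed; a pose out of reach is approached as far as the arm can. A call with a gripper value outside its range is refused whole. The fingers move at their own pace and stop on an object; "grip_force" is the grip in N (left out, the last holds). Time passes only in rows, so rows that repeat a pose let the fingers close. It gives the time, the measured TCP pose, the force, the opening and the grip force at its end, in the units of the state.
- robot.get_state(): the state, without advancing time (a new reading comes with each control period).
- cams.read_camera(name): name is "side" or "top" or "wrist"; returns the picture (480x640x3 uint8, red, green, blue); there is no depth.
- cams.camera_info(name): a dict with "fx", "fy", "cx", "cy" (pixels), "R" (3x3) and "t" (3): a world point X has camera coordinates R X + t. Camera axes: x right, y down, z forward; pixel columns grow to the right and rows downward; lengths in m; the calibration is good to about 2 mm. A picture is of the moment at which its call begins: read the wrist's pose just before it. camera_info takes no time and is no camera call; for the wrist camera it gives the pose at the moment of the call.
- order.finish_job(): hands the job in; it is judged then, once.
The state is a dict: "t": time; "joints": joint angles; "joint_velocities": joint speeds; "effort": joint torques, N m; "ee_pos": TCP position; "orientation": TCP orientation; "force": force on the tool from outside, world axes, zero at the start; "moment": the same for the moment, N m; "width": finger opening in m; "grasp_force": force on a finger pad.
Only numpy, scipy, OpenCV 4.12 (cv2) and the standard library are available. Lean on these libraries where they do the work, as an engineer would, in place of code of your own. Each camera call takes 0.05 s, during which the arm holds its last target. There are 200 camera calls.

## Working session

There is one attempt and no reset: what is moved stays moved. The work goes in short steps, Python scripts to look and compute and a tool call to move; the robot and the scene stay as the last step left them, time stands still between calls to the robot, and variables do not carry over. Pictures are saved under pics/ and viewed, at most 10 in all, crops included, and the job is handed in when it is done.

Besides the shell and the picture viewer there is one more tool, called after "Request:" as name([rows], argument=value, ...), one row to a line, values as JSON. arm_command: Moves the arm, as the interface text tells. Its arguments: {"type":"object","properties":{"steps":{"type":"array"},"grip_force":{"type":"number"}},"required":["steps"]}

```bash
mkdir -p pics; python3 - <<'E'
from rig import robot,cams,order
import cv2,numpy as np
s=robot.get_state();print({k:np.round(v,3).tolist() for k,v in s.items()})
a=[cams.read_camera(n) for n in("top","side")]
for n,i in zip(("top","side"),a):
    cv2.imwrite(f"pics/{n}0.png",i[:,:,::-1])
    c=cams.camera_info(n);print(n,{k:np.round(v,3).tolist() for k,v in c.items()})
E
```

```text
{'t': 0.0, 'joints': [1.363, 0.69, -0.194, 1.566, 0.157, 0.903, -0.215], 'joint_velocities': [0.001, 0.002, -0.002, -0.001, 0.002, -0.0, 0.0], 'effort': [0.0, -52.757, -1.267, -15.344, -0.053, 0.007, 0.0], 'ee_pos': [0.149, -0.606, 0.238], 'orientation': [-3.117, -0.379, 0.001], 'force': [0.317, -1.078, 1.141], 'moment': [0.011, -0.043, 0.024], 'grasp_force': 0.0, 'width': 0.088}
top {'fx': 519.153, 'fy': 519.153, 'cx': 315.29, 'cy': 243.137, 'R': [[0.011, -1.0, -0.013], [-0.997, -0.01, -0.078], [0.078, 0.014, -0.997]], 't': [-0.017, 0.58, 1.1]}
side {'fx': 595.531, 'fy': 595.531, 'cx': 319.048, 'cy': 232.485, 'R': [[-0.795, -0.606, -0.018], [-0.341, 0.472, -0.813], [0.501, -0.64, -0.582]], 't': [0.458, 0.275, 0.676]}
```

View pics/top0.png

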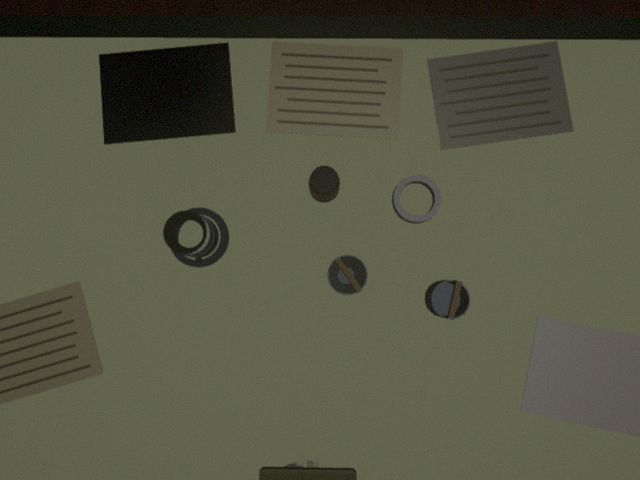

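View pics/side0.png

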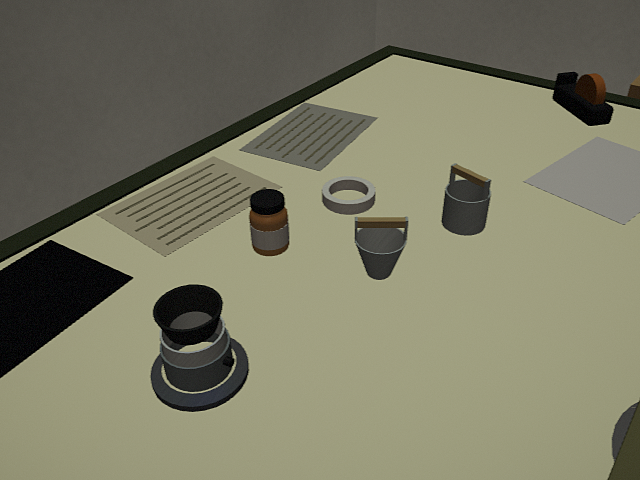

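The top view shows the cup with its bar at (347,275), the tin at (447,299), the holder foot at (200,237) with its collar at (190,232), the jar at (324,184) and the tape at (416,199). In the side view the cup is at (380,245), with its bar at (381,223), the tin at (466,205), and the collar rim at (188,313).

```bash
cat > h.py <<'E'
import cv2,numpy as np
from rig import robot,cams,order
def ray(c,p):
    R=np.array(c["R"]);t=np.array(c["t"])
    d=R.T@np.array([(p[0]-c["cx"])/c["fx"],(p[1]-c["cy"])/c["fy"],1]);return -R.T@t,d/np.linalg.norm(d)
def plane(c,p,z):
    o,d=ray(c,p);return o+d*(z-o[2])/d[2]
def tri(obs):
    A=np.zeros((3,3));b=np.zeros(3)
    for c,p in obs:
        o,d=ray(c,p);M=np.eye(3)-np.outer(d,d);A+=M;b+=M@o
    X=np.linalg.solve(A,b)
    return X,[float(np.linalg.norm(np.cross(ray(c,p)[1],X-ray(c,p)[0]))) for c,p in obs]
def blobs(img,lo,hi,amin=30):
    m=cv2.inRange(cv2.cvtColor(img,cv2.COLOR_RGB2HSV),np.array(lo),np.array(hi))
    n,l,s,c=cv2.connectedComponentsWithStats(m)
    return m,[(s[i,4],c[i],(l==i).astype(np.uint8)) for i in range(1,n) if s[i,4]>=amin]
E
python3 - <<'E'
from h import *
t=cv2.imread("pics/top0.png")[:,:,::-1].copy();s=cv2.imread("pics/side0.png")[:,:,::-1].copy()
for n,i,box in(("top",t,(300,230,490,340)),("side",s,(340,150,510,300))):
    m,b=blobs(i,(5,90,40),(22,255,255),20)
    for a,c,mm in b:
        if box[0]<c[0]<box[2] and box[1]<c[1]<box[3]: print(n,a,c.round(1),cv2.minAreaRect(cv2.findNonZero(mm)))
hs=lambda i:cv2.cvtColor(i,cv2.COLOR_RGB2HSV)
print("top row237",t[237,155:235].tolist()[::3]);print("side col188",s[280:412:4,188].tolist())
print("bar",hs(t)[275,340:356].tolist(),hs(s)[218:232,381].tolist())
E
```

```text
top 140 [348.4 275.2] ((347.8723449707031, 274.24609375), (35.2648811340332, 6.422039031982422), 55.7131233215332)
top 163 [454.4 299.7] ((454.3461608886719, 299.7692565917969), (6.471832752227783, 33.14362716674805), 11.309932708740234)
side 290 [468.9 175.3] ((468.4335021972656, 174.70924377441406), (37.17103958129883, 9.409212112426758), 25.769329071044922)
side 449 [381.2 222.7] ((381.0, 222.0), (10.0, 48.0), 90.0)
top row237 [[95, 98, 73], [98, 101, 79], [95, 100, 76], [40, 42, 32], [27, 30, 19], [34, 32, 24], [36, 36, 33], [31, 33, 25], [99, 102, 77], [101, 102, 78], [95, 98, 76], [99, 102, 78], [98, 101, 78], [100, 101, 79], [99, 103, 81], [100, 100, 78], [38, 36, 26], [74, 76, 58], [72, 74, 76], [41, 39, 35], [31, 33, 28], [56, 57, 46], [43, 44, 41], [38, 41, 40], [39, 41, 36], [97, 100, 79], [100, 104, 79]]
side col188 [[160, 160, 128], [130, 127, 100], [5, 9, 10], [16, 14, 16], [18, 18, 14], [13, 15, 15], [10, 14, 6], [21, 17, 15], [46, 46, 44], [69, 69, 64], [69, 69, 64], [70, 69, 63], [70, 68, 62], [4, 4, 5], [5, 3, 5], [4, 9, 4], [0, 0, 0], [160, 160, 128], [136, 145, 149], [66, 65, 61], [66, 64, 61], [68, 67, 62], [88, 100, 104], [31, 34, 33], [40, 44, 41], [41, 43, 40], [37, 38, 37], [39, 41, 38], [187, 185, 147], [49, 53, 56], [49, 51, 57], [49, 52, 59], [23, 23, 24]]
bar [[90, 11, 67], [75, 15, 69], [90, 19, 67], [90, 11, 68], [0, 4, 57], [21, 97, 55], [19, 106, 70], [20, 98, 68], [20, 93, 63], [18, 98, 73], [21, 87, 70], [21, 99, 72], [20, 43, 71], [0, 4, 57], [38, 58, 48], [27, 57, 45]] [[22, 109, 112], [21, 105, 109], [22, 105, 121], [17, 127, 94], [18, 122, 50], [19, 117, 59], [16, 125, 63], [18, 117, 63], [18, 145, 60], [17, 150, 56], [75, 6, 81], [23, 14, 75], [30, 16, 78], [25, 20, 75]]
```

```bash
python3 - <<'E'
from h import *
t=cv2.imread("pics/top0.png")[:,:,::-1].copy();s=cv2.imread("pics/side0.png")[:,:,::-1].copy()
ct,cs=cams.camera_info("top"),cams.camera_info("side")
B,r=tri([(ct,(347.9,274.7)),(cs,(381.2,222.7))]);print("bar",B,r)
T,r=tri([(ct,(454.4,299.7)),(cs,(468.7,175))]);print("tinbar",T,r)
for c in(ct,):
    for ctr,L,a in(((347.9,274.5),30,55.7),((454.4,299.7),28,101.3)):
        v=np.array([np.cos(np.radians(a)),np.sin(np.radians(a))])*L/2
        e=[plane(c,np.array(ctr)+k*v,.107) for k in(-1,1)];d=e[1]-e[0];print("bar yaw deg",np.degrees(np.arctan2(d[1],d[0])))
# holder: dark masks
kt=np.zeros(t.shape[:2],np.uint8);kt[195:280,150:240]=1
ht=((t.max(2)<65)*kt).astype(np.uint8)
P=cv2.convexHull(cv2.findNonZero(ht))[:,0]
f=P[P[:,0]>203];print("top foot pts",len(f)); 
cn=cv2.findContours(ht,cv2.RETR_EXTERNAL,cv2.CHAIN_APPROX_NONE)[0];cn=max(cn,key=len)[:,0]
f=cn[cn[:,0]>203];e=cv2.fitEllipse(f);print("foot top",e,plane(ct,e[0],.016))
g=cn[cn[:,0]<180];e2=cv2.fitEllipse(g);print("collar top",e2)
ks=np.zeros(s.shape[:2],np.uint8);ks[275:345,140:235]=1
hs=((s.max(2)<32)*ks).astype(np.uint8)
hs=(cv2.connectedComponents(hs)[1]); 
n=np.bincount(hs.ravel())[1:].argmax()+1;m=(hs==n).astype(np.uint8)
cn=max(cv2.findContours(m,cv2.RETR_EXTERNAL,cv2.CHAIN_APPROX_NONE)[0],key=len)[:,0]
print("side bbox",cv2.boundingRect(cn))
g=cn[cn[:,1]<310];e3=cv2.fitEllipse(g);print("collar side",e3)
kk=np.zeros(s.shape[:2],np.uint8);kk[280:420,140:260]=1
m=((s.max(2)<75)*kk).astype(np.uint8);cn=max(cv2.findContours(m,cv2.RETR_EXTERNAL,cv2.CHAIN_APPROX_NONE)[0],key=len)[:,0]
f=cn[cn[:,1]>355];e4=cv2.fitEllipse(f);print("foot side",e4,plane(cs,e4[0],.012))
print("collar tri",tri([(ct,e2[0]),(cs,e3[0])]),"foot tri",tri([(ct,e[0]),(cs,e4[0])]))
for n,p in(("jar",(324,178)),("tape",(416,199))):print(n,plane(ct,p,.1 if n=="jar" else .02))
E
```

```text
bar [ 0.51191161 -0.07838063  0.09680976] [0.0003090433231048181, 0.00030904332310469735]
tinbar [ 0.4654165  -0.29024108  0.09790077] [0.0013730957006294914, 0.0013730957006294047]
bar yaw deg -145.23540417717507
bar yaw deg 168.17534508116393
top foot pts 16
foot top ((198.81082153320312, 237.02178955078125), (57.9462776184082, 58.46419906616211), 66.5381851196289) [0.59168587 0.24333015 0.016     ]
collar top ((79.55929565429688, 204.51351928710938), (73.62503814697266, 174.2866668701172), 0.0)
side bbox (154, 285, 68, 60)
collar side ((187.22950744628906, 308.03680419921875), (44.87055969238281, 69.28360748291016), 76.54301452636719)
foot side ((197.21339416503906, 383.0462646484375), (53.039581298828125, 104.93389892578125), 86.3602066040039) [0.57165841 0.27014957 0.012     ]
collar tri (array([0.56497328, 0.34913606, 0.23810809]), [0.07661886645857237, 0.0766188664585723]) foot tri (array([ 0.59554006,  0.25284563, -0.02137898]), [0.0007732270941021318, 0.0007732270941021822])
jar [ 0.7072716  -0.02862811  0.1       ]
tape [ 0.67908828 -0.22939514  0.02      ]
```

```bash
cat >> h.py <<'E'
from scipy.spatial.transform import Rotation as Ro
def go(p,yaw_y=None):
    """tool-frame turn (rad) and shift (mm) from the measured pose to p, tool down, tool y along yaw_y (deg)"""
    s=robot.get_state();R=Ro.from_rotvec(s["orientation"])
    y=R.as_matrix()[:,1]
    a=np.radians(yaw_y) if yaw_y is not None else np.arctan2(y[1],y[0])
    Y=np.array([np.cos(a),np.sin(a),0]);Z=np.array([0,0,-1.]);T=Ro.from_matrix(np.c_[np.cross(Y,Z),Y,Z])
    print("t",round(s["t"],2),"pos",np.round(s["ee_pos"],4),"yawy",np.degrees(np.arctan2(y[1],y[0])).round(2),"F",np.round(s["force"],2),"w",s["width"])
    print("turn",(R.inv()*T).as_rotvec().round(4),"shift",(R.inv().apply(np.array(p)-s["ee_pos"])*1e3).round(1))
E
python3 -c "
from h import *
go((.49,-.085,.27),-55)"
```

```text
t 0.1 pos [ 0.1495 -0.6063  0.238 ] yawy -76.14 F [ 1.16 -0.2   0.12] w 0.08769554984198939
turn [-1.60e-03 -2.00e-04 -3.69e-01] shift [ 455.5 -424.6  -31.4]
```

Request:
arm_command([
  [0,0,-0.04,40,-10,-20,0],
  [0,0,-0.09,70,-40,-31,0],
  [0,0,-0.13,100,-70,-31,0],
  [0,0,-0.18,130,-100,-31,0],
  [0,0,-0.22,160,-130,-31,0],
  [0,0,-0.26,190,-160,-31,0],
  [0,0,-0.3,220,-190,-31,0],
  [0,0,-0.34,250,-218,-31,0],
  [0,0,-0.369,280,-246,-31,0],
  [0,0,-0.369,308,-274,-31,0],
])

```text
t: 0.93
ee_pos: [0.3805, -0.2704, 0.2696]
orientation: [-2.996, -0.946, 0.0]
force: [1.0, 0.4, 0.2]
width: 0.0881
grasp_force: 0.0
```

```bash
python3 -c "
from h import *
go((.49,-.085,.27),-55)"
```

```text
t 0.93 pos [ 0.3805 -0.2704  0.2696] yawy -54.95 F [0.99 0.4  0.21] w 0.08808175192184363
turn [-0.0001  0.      0.0008] shift [196.1 -88.9  -0.4]
```

Request:
arm_command([
  [0,0,0,36,-16,0,0],
  [0,0,0,72,-32,0,0],
  [0,0,0,108,-48,0,0],
  [0,0,0,144,-64,0,0],
  [0,0,0,176,-80,0,0],
  [0,0,0,196,-89,0,0],
  [0,0,0,196,-89,0,0],
  [0,0,0,196,-89,0,0],
  [0,0,0,196,-89,0,0],
])

```text
t: 1.68
ee_pos: [0.4886, -0.088, 0.2694]
orientation: [2.996, 0.943, -0.003]
force: [-0.4, -0.8, -0.6]
width: 0.0881
grasp_force: 0.0
```

```bash
python3 - <<'E'
from h import *
c=cams.camera_info("wrist");i=cams.read_camera("wrist");cv2.imwrite("pics/w1.png",i[:,:,::-1])
np.save("w1.npy",c,allow_pickle=True)
uv=lambda X:(lambda p:(c["fx"]*p[0]/p[2]+c["cx"],c["fy"]*p[1]/p[2]+c["cy"]))(np.array(c["R"])@X+c["t"])
print(uv([.512,-.078,.107]),np.round(c["R"],2).tolist(),-np.array(c["R"]).T@c["t"])
m,b=blobs(i,(5,80,30),(24,255,255),200)
for a,q,mm in b: print(a,q,cv2.minAreaRect(cv2.findNonZero(mm)))
E
```

```text
(np.float64(322.54455314987143), np.float64(182.34733282484655)) [[0.57, -0.82, 0.0], [-0.78, -0.55, 0.29], [-0.24, -0.17, -0.96]] [ 0.55124417 -0.04499958  0.41535515]
1616 [324.00061881 179.45482673] ((323.5, 180.0), (100.0, 17.0), 90.0)
2282 [ 33.33172656 408.25854514] ((37.321128845214844, 407.35858154296875), (47.76608657836914, 90.88201141357422), 11.768289566040039)
2170 [599.31612903 408.4718894 ] ((594.9768676757812, 407.1270446777344), (91.42461395263672, 48.113338470458984), 79.3150863647461)
301 [624.26245847 474.53156146] ((624.0, 474.5), (9.0, 30.0), 90.0)
```

View pics/w1.png

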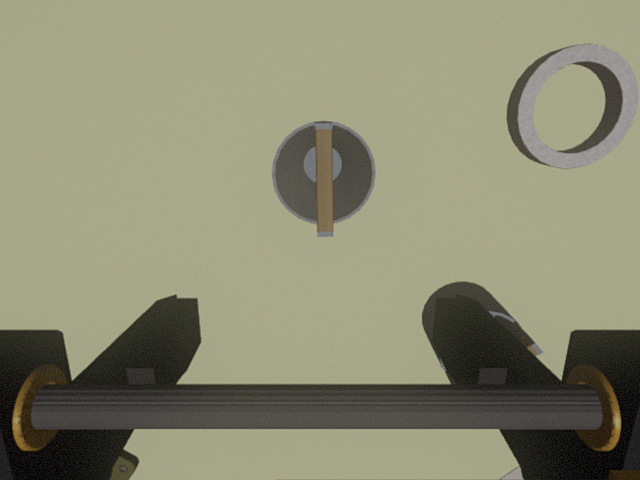

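The cup's bar is at (324,180), running almost vertically from about (323,124) to (325,236). The narrow foot seen inside confirms it is the tapered one; the fingers are at the bottom and the tape roll is at (573,105).

```bash
python3 - <<'E'
from h import *
c=np.load("w1.npy",allow_pickle=True).item()
i=cv2.imread("pics/w1.png")[:,:,::-1].copy()
m,b=blobs(i,(5,80,30),(24,255,255),1000);mm=b[0][2]
f=cv2.fitLine(cv2.findNonZero(mm),cv2.DIST_L2,0,.01,.01).ravel();print(f)
v=f[:2]*50;q=f[2:]
e=[plane(c,q+k*v,.107) for k in(-1,1)];d=e[1]-e[0];print("yaw",np.degrees(np.arctan2(d[1],d[0])),"mid top plane",plane(c,(324,180),.107))
ct,cs=cams.camera_info("top"),cams.camera_info("side")
X,r=tri([(c,(324,180)),(ct,(347.9,274.7)),(cs,(381.2,222.7))]);print(X,r)
# rim ellipse
k=np.zeros(i.shape[:2],np.uint8);k[100:250,250:400]=1
h=cv2.cvtColor(i,cv2.COLOR_RGB2HSV);m=((h[:,:,1]<30)*k).astype(np.uint8)
cn=max(cv2.findContours(m,cv2.RETR_EXTERNAL,cv2.CHAIN_APPROX_NONE)[0],key=len)[:,0]
g=cn[abs(cn[:,0]-324)>14];el=cv2.fitEllipse(g);print(el,"rim centre",plane(c,el[0],.07))
go((*X[:2],.083),-54.5)
E
```

```text
[1.8146429e-02 9.9983531e-01 3.2400061e+02 1.7945483e+02]
yaw -143.696899091526 mid top plane [ 0.5139818  -0.07788042  0.107     ]
[ 0.51226704 -0.07875163  0.0963946 ] [0.0005044589049479182, 0.0006410234978582687, 0.0002007509381773859]
((323.5756530761719, 172.25401306152344), (99.49461364746094, 100.06056213378906), 0.8152692914009094) rim centre [ 0.51438893 -0.07796046  0.07      ]
t 1.73 pos [ 0.4885 -0.0886  0.2694] yawy -55.14 F [0.16 0.24 0.69] w 0.08789690269112736
turn [ 0.      0.0018 -0.0112] shift [ 25.5   5.5 186.4]
```

```bash
python3 -c "
from h import *
go((.5138,-.078,.083),-53.8)"
```

```text
t 1.73 pos [ 0.4885 -0.0886  0.2694] yawy -55.14 F [0.16 0.24 0.69] w 0.08789690269112736
turn [ 0.      0.0018 -0.0235] shift [ 27.2   5.8 186.4]
```

Request:
arm_command([
  [0,0,-0.0235,27,6,20,0],
  [0,0,-0.0235,27,6,50,0],
  [0,0,-0.0235,27,6,80,0],
  [0,0,-0.0235,27,6,105,0],
  [0,0,-0.0235,27,6,125,0],
  [0,0,-0.0235,27,6,145,0],
  [0,0,-0.0235,27,6,165,0],
  [0,0,-0.0235,27,6,180,0],
  [0,0,-0.0235,27,6,186,0],
  [0,0,-0.0235,27,6,186,0],
])

```text
t: 2.57
ee_pos: [0.5137, -0.0778, 0.0826]
orientation: [-2.986, -0.977, 0.005]
force: [0.3, 0.7, 0.5]
width: 0.0883
grasp_force: 0.0
```

```bash
python3 -c "
from h import *
go((.5138,-.078,.083),-53.8)"
```

```text
t 2.57 pos [ 0.5137 -0.0778  0.0826] yawy -53.77 F [0.31 0.7  0.49] w 0.08831474037664716
turn [-0.0011  0.0028  0.0005] shift [-0.1  0.2 -0.4]
```

Request:
arm_command([
  [0,0,0,0,0,0,200],
  [0,0,0,0,0,0,240],
  [0,0,0,0,0,0,255],
  [0,0,0,0,0,0,255],
  [0,0,0,0,0,0,255],
  [0,0,0,0,0,0,255],
  [0,0,0,0,0,0,255],
  [0,0,0,0,0,0,255],
  [0,0,0,0,0,0,255],
  [0,0,0,0,0,0,255],
], grip_force=30)

```text
t: 3.4
ee_pos: [0.515, -0.0763, 0.0837]
orientation: [2.985, 0.98, -0.0]
force: [0.1, 0.0, 0.5]
width: 0.0233
grasp_force: 0.0
```

Request:
arm_command([
  [0,0,0,0,0,0,255],
  [0,0,0,0,0,0,255],
  [0,0,0,0,0,0,255],
  [0,0,0,0,0,0,255],
  [0,0,0,0,0,0,255],
])

```text
t: 3.82
ee_pos: [0.5151, -0.0763, 0.0837]
orientation: [2.985, 0.98, 0.0]
force: [1.0, -0.0, 0.5]
width: 0.0115
grasp_force: 30.0
```

Request:
arm_command([
  [0,0,0,0,0,-6,255],
  [0,0,0,0,0,-25,255],
  [0,0,0,0,0,-50,255],
  [0,0,0,0,0,-80,255],
  [0,0,0,0,0,-110,255],
  [0,0,0,0,0,-140,255],
  [0,0,0,0,0,-170,255],
  [0,0,0,0,0,-190,255],
  [0,0,0,0,0,-200,255],
  [0,0,0,0,0,-200,255],
])

```text
t: 4.65
ee_pos: [0.5161, -0.0763, 0.2864]
orientation: [2.983, 0.979, 0.007]
force: [0.2, 0.3, -1.8]
width: 0.0119
grasp_force: 30.0
```

```bash
python3 -c "
from h import *
print(robot.get_state()['grasp_force'])
go((.51,.13,.283),-53.8)"
```

```text
29.997499845921993
t 4.65 pos [ 0.5161 -0.0763  0.2864] yawy -53.67 F [ 0.15  0.3  -1.84] w 0.01188994338551044
turn [ 0.0034 -0.0036  0.0023] shift [ 117.3 -169.8    3.3]
```

Request:
arm_command([
  [0,0,0,12,-20,0,255],
  [0,0,0,30,-50,0,255],
  [0,0,0,48,-85,0,255],
  [0,0,0,66,-118,0,255],
  [0,0,0,84,-150,0,255],
  [0,0,0,102,-180,0,255],
  [0,0,0,115,-203,0,255],
  [0,0,0,120,-213,0,255],
  [0,0,0,120,-213,0,255],
  [0,0,0,120,-213,0,255],
])

```text
t: 5.48
ee_pos: [0.485, 0.1651, 0.2829]
orientation: [2.983, 0.979, -0.003]
force: [0.3, -0.5, -1.3]
width: 0.0115
grasp_force: 30.0
```

```bash
python3 - <<'E'
from h import *
go((.487,.167,.283),-53.8)
c=cams.camera_info("wrist");i=cams.read_camera("wrist");cv2.imwrite("pics/w2.png",i[:,:,::-1])
np.save("w2.npy",c,allow_pickle=True)
E
```

```text
t 5.48 pos [0.485  0.1651 0.2829] yawy -53.65 F [ 0.26 -0.47 -1.26] w 0.011458956523567081
turn [0.0008 0.0026 0.0026] shift [ 2.8 -0.4 -0.1]
```

View pics/w2.png

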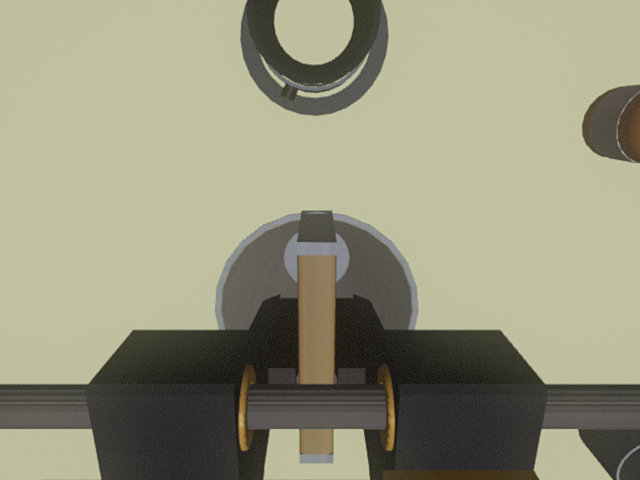

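The wrist view shows the held cup (rim centre about (317,310)) with the bar between the fingers. The holder is cut off at the top, its collar around (315,15), and the jar is at (625,125). I'll move forward to see the whole collar.

Request:
arm_command([
  [0,0,0,10,0,0,255],
  [0,0,0,25,0,0,255],
  [0,0,0,42,0,0,255],
  [0,0,0,50,0,0,255],
  [0,0,0,50,0,0,255],
  [0,0,0,50,0,0,255],
  [0,0,0,50,0,0,255],
])

```text
t: 6.12
ee_pos: [0.525, 0.1943, 0.2834]
orientation: [2.985, 0.977, -0.003]
force: [-0.4, -0.4, -2.2]
width: 0.0112
grasp_force: 30.0
```

```bash
python3 - <<'E'
from h import *
c=cams.camera_info("wrist");i=cams.read_camera("wrist");cv2.imwrite("pics/w3.png",i[:,:,::-1])
np.save("w3.npy",c,allow_pickle=True)
E
```

Request:
arm_command([
  [0,0,0,0,20,0,255],
  [0,0,0,0,45,0,255],
  [0,0,0,0,70,0,255],
  [0,0,0,0,80,0,255],
  [0,0,0,0,80,0,255],
  [0,0,0,0,80,0,255],
  [0,0,0,0,80,0,255],
])

```text
t: 6.75
ee_pos: [0.5718, 0.1335, 0.2837]
orientation: [-2.982, -0.983, 0.001]
force: [0.4, 0.6, -2.5]
width: 0.0115
grasp_force: 30.0
```

```bash
python3 - <<'E'
from h import *
go((.592,.243,.283),-53.8)
c=cams.camera_info("wrist");i=cams.read_camera("wrist");cv2.imwrite("pics/w4.png",i[:,:,::-1])
np.save("w4.npy",c,allow_pickle=True)
a=cv2.imread("pics/w3.png")
cv2.imwrite("pics/w34.png",np.hstack([a[:240,130:510],i[:240,:420,::-1]]))
E
```

```text
t 6.75 pos [0.5718 0.1335 0.2837] yawy -53.52 F [ 0.4   0.63 -2.47] w 0.011541838538887437
turn [-0.0018  0.0001  0.005 ] shift [ 81.3 -76.    0.9]
```

View pics/w34.png

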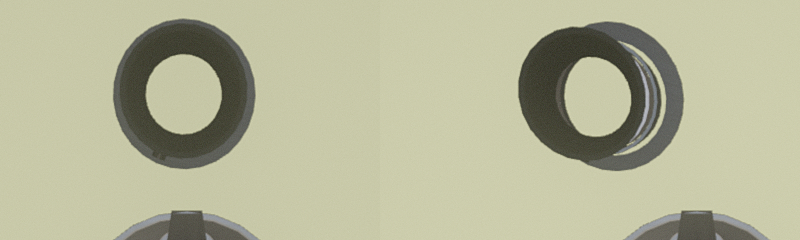

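Left (w3): the collar's outer rim is centred at about (312,89), the foot at (314,94), and the hole at (313,94). Right (w4): the collar is centred at about (198,92) and the foot at (253,96).

```bash
python3 - <<'E'
from h import *
E=[];F=[]
for n,x0,x1 in(("w3",230,400),("w4",120,320)):
    i=cv2.imread(f"pics/{n}.png")[:,:,::-1].copy();c=np.load(n+".npy",allow_pickle=True).item()
    g=cv2.GaussianBlur(i,(3,3),0).max(2)
    print(n,g[92,x0:x1:4].tolist())
    for name,th in(("dark",68),("all",150)):
        m=np.zeros(g.shape,np.uint8);m[5:200,x0:x1]=g[5:200,x0:x1]<th
        m=cv2.morphologyEx(m,cv2.MORPH_OPEN,np.ones((3,3)))
        cn=max(cv2.findContours(m,cv2.RETR_EXTERNAL,cv2.CHAIN_APPROX_NONE)[0],key=cv2.contourArea)[:,0]
        if name=="all" and n=="w4": cn=cn[cn[:,0]>230]
        e=cv2.fitEllipse(cn);d=cn-np.array(e[0]);print(name,e)
        (E if name=="dark" else F).append((c,e[0]))
print("rim",tri(E));print("foot",tri(F),[plane(c,p,.016) for c,p in F])
for c,p in E: print([plane(c,p,z)[:2].round(4) for z in(.105,.115,.125)])
E
```

```text
w3 [201, 200, 199, 183, 95, 80, 74, 69, 69, 68, 67, 75, 200, 198, 199, 200, 198, 199, 198, 198, 199, 198, 199, 198, 198, 198, 199, 198, 198, 199, 188, 65, 68, 68, 66, 71, 73, 96, 96, 192, 199, 199, 199]
dark ((314.2733459472656, 63.77326202392578), (62.84682083129883, 85.90046691894531), 96.50227355957031)
all ((313.7279357910156, 93.47613525390625), (141.19288635253906, 149.10707092285156), 179.5336456298828)
w4 [204, 203, 204, 203, 204, 71, 70, 65, 66, 65, 63, 62, 62, 62, 83, 76, 132, 203, 203, 202, 202, 202, 202, 202, 203, 203, 202, 203, 203, 202, 203, 202, 203, 62, 65, 69, 92, 160, 97, 109, 133, 183, 95, 98, 101, 98, 199, 203, 203, 203]
dark ((203.56549072265625, 82.56886291503906), (94.40021514892578, 116.294921875), 128.6493377685547)
all ((231.44552612304688, 95.85832977294922), (140.02088928222656, 150.3389129638672), 153.06581115722656)
rim (array([0.6049632 , 0.25273178, 0.12245726]), [0.004997623025845722, 0.0049976230258456595])
foot (array([0.59563786, 0.24796152, 0.01207168]), [4.7544278860234584e-05, 4.754427886041638e-05]) [array([0.59559064, 0.24790444, 0.016     ]), array([0.59595384, 0.24727372, 0.016     ])]
[array([0.6098, 0.2573]), array([0.6091, 0.2567]), array([0.6083, 0.2561])]
[array([0.5997, 0.2532]), array([0.6007, 0.2508]), array([0.6017, 0.2485])]
```

```bash
python3 - <<'E'
from h import *
E=[];F=[]
for n,x0,x1 in(("w3",230,400),("w4",120,320)):
    i=cv2.imread(f"pics/{n}.png")[:,:,::-1].copy();c=np.load(n+".npy",allow_pickle=True).item()
    g=cv2.GaussianBlur(i,(3,3),0).max(2)
    for name,th in(("dark",85),("all",150)):
        m=np.zeros(g.shape,np.uint8);m[5:200,x0:x1]=g[5:200,x0:x1]<th
        m=cv2.morphologyEx(m,cv2.MORPH_OPEN,np.ones((3,3)))
        cn=max(cv2.findContours(m,cv2.RETR_EXTERNAL,cv2.CHAIN_APPROX_NONE)[0],key=cv2.contourArea)[:,0]
        if n=="w4":
            cn=cn[cn[:,0]>268] if name=="all" else cn[(cn[:,0]<195)]
        for k in range(3):
            e=cv2.fitEllipse(cn)
            P=cv2.ellipse2Poly(tuple(int(v) for v in np.round(e[0])),tuple(int(v) for v in np.round(np.array(e[1])/2)),int(e[2]),0,360,2)
            d=np.array([abs(cv2.pointPolygonTest(P.reshape(-1,1,2),tuple(map(float,p)),True)) for p in cn]);cn=cn[d<2]
        print(n,name,len(cn),e);(E if name=="dark" else F).append((c,e[0]))
print("rim",tri(E));print("foot",tri(F),[plane(c,p,.016)[:2] for c,p in F])
for c,p in E: print([plane(c,p,z)[:2].round(4) for z in(.105,.115,.125)], 'dia for z', [np.linalg.norm(plane(c,np.array(p)+(60,0),z)-plane(c,p,z)).round(4) for z in (.105,.115,.125)])
E
```

```text
w3 dark 342 ((312.91143798828125, 90.30252838134766), (126.44840240478516, 134.40565490722656), 178.86448669433594)
w3 all 412 ((313.7279357910156, 93.47613525390625), (141.19288635253906, 149.10707092285156), 179.5336456298828)
w4 dark 167 ((200.09498596191406, 93.1509017944336), (118.80084991455078, 132.2113800048828), 155.61773681640625)
w4 all 131 ((228.02783203125, 95.36540222167969), (145.03326416015625, 154.86814880371094), 140.26821899414062)
rim (array([0.5945448 , 0.24716439, 0.12362179]), [2.4644281920875706e-05, 2.4644281920772314e-05])
foot (array([0.59546941, 0.24774439, 0.0283657 ]), [0.00018333566946872809, 0.00018333566946887334]) [array([0.59559064, 0.24790444]), array([0.59445733, 0.25001104])]
[array([0.595 , 0.2477]), array([0.5948, 0.2474]), array([0.5945, 0.2471])] dia for z [np.float64(0.0427), np.float64(0.0414), np.float64(0.0401)]
[array([0.5922, 0.2514]), array([0.5934, 0.2491]), array([0.5947, 0.2468])] dia for z [np.float64(0.0429), np.float64(0.0415), np.float64(0.0402)]
```

```bash
python3 - <<'E'
from h import *
for n,P0 in(("w2",(.4850,.1651,.2829)),("w3",(.525,.1943,.2834)),("w4",(.5718,.1335,.2837))):
    i=cv2.imread(f"pics/{n}.png")[:,:,::-1].copy();c=np.load(n+".npy",allow_pickle=True).item()
    h=cv2.cvtColor(cv2.GaussianBlur(i,(3,3),0),cv2.COLOR_RGB2HSV)
    m=np.zeros(i.shape[:2],np.uint8);m[200:328,190:450]=(h[200:328,190:450,1]>26)&(h[200:328,190:450,2]>150)
    m=1-m;m[:203]=0;m[328:]=0;m[:,:195]=0;m[:,445:]=0
    cn=max(cv2.findContours(m,cv2.RETR_EXTERNAL,cv2.CHAIN_APPROX_NONE)[0],key=cv2.contourArea)[:,0]
    cn=cn[(cn[:,1]<325)&(cn[:,1]>204)&((abs(cn[:,0]-317)>22))&(abs(cn[:,0]-317)<115)]
    e=cv2.fitEllipse(cn);X=plane(c,e[0],P0[2]-.0137)
    d=X-np.array(P0);x=np.array([.806,.592]);y=np.array([.592,-.806])
    print(n,e,"cup-TCP in tool x,y mm",d[:2]@x*1e3,d[:2]@y*1e3,"R",np.linalg.norm(plane(c,(e[0][0]+e[1][0]/2,e[0][1]),X[2])-X))
go((.595,.2475,.283),-53.7)
E
```

```text
w2 ((316.278076171875, 304.37890625), (185.14022827148438, 202.2137451171875), 90.00287628173828) cup-TCP in tool x,y mm -0.3317150119966643 0.7366176630605636 R 0.03764810725249617
w3 ((316.21978759765625, 304.33135986328125), (185.16380310058594, 202.19528198242188), 89.96228790283203) cup-TCP in tool x,y mm -0.22103547143964095 0.6761052080677711 R 0.03763896226057737
w4 ((316.18780517578125, 304.18682861328125), (184.85092163085938, 202.19650268554688), 89.84002685546875) cup-TCP in tool x,y mm -0.16984340541664442 0.6005761171584796 R 0.03756634770173043
t 6.8 pos [0.5719 0.1337 0.2838] yawy -53.48 F [-0.88  0.05 -1.06] w 0.011811377020884714
turn [-0.0016 -0.      0.0038] shift [ 86.3 -77.7   0.9]
```

Request:
arm_command([
  [0,0,0,12,-10,0,255],
  [0,0,0,30,-27,0,255],
  [0,0,0,50,-45,0,255],
  [0,0,0,68,-61,0,255],
  [0,0,0,80,-72,0,255],
  [0,0,0,86,-78,0,255],
  [0,0,0,86,-78,0,255],
  [0,0,0,86,-78,0,255],
  [0,0,0,86,-78,0,255],
])

```text
t: 7.55
ee_pos: [0.5961, 0.2436, 0.2836]
orientation: [2.984, 0.977, -0.001]
force: [-0.1, -0.5, -0.9]
width: 0.0116
grasp_force: 30.0
```

```bash
python3 - <<'E'
from h import *
go((.5946,.248,.165),-53.7)
i=cams.read_camera("side");cv2.imwrite("pics/s2.png",i[100:420,80:400,::-1])
E
```

```text
t 7.55 pos [0.5961 0.2436 0.2836] yawy -53.73 F [-0.14 -0.52 -0.85] w 0.011587162468231554
turn [ 0.0013  0.0013 -0.0006] shift [  1.5  -4.5 118.6]
```

View pics/s2.png

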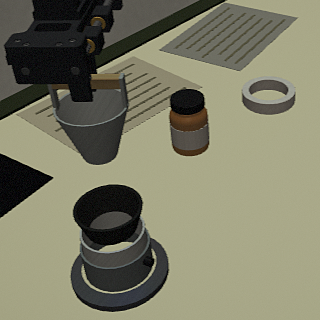

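The cup hangs upright above the collar: cup foot at crop (98,160), collar rim at (108,208). I'm correcting the remaining lateral offset while lowering.

Request:
arm_command([
  [0,0,0,1.5,-4.5,5,255],
  [0,0,0,1.5,-4.5,20,255],
  [0,0,0,1.5,-4.5,40,255],
  [0,0,0,1.5,-4.5,60,255],
  [0,0,0,1.5,-4.5,78,255],
  [0,0,0,1.5,-4.5,90,255],
  [0,0,0,1.5,-4.5,96,255],
  [0,0,0,1.5,-4.5,98,255],
  [0,0,0,1.5,-4.5,98,255],
  [0,0,0,1.5,-4.5,98,255],
])

```text
t: 8.43
ee_pos: [0.5954, 0.2502, 0.1866]
orientation: [-2.985, -0.979, -0.003]
force: [0.5, 0.6, -1.7]
width: 0.0116
grasp_force: 30.0
```

```bash
python3 - <<'E'
from h import *
go((.5946,.248,.150),-53.7)
E
```

```text
t 8.43 pos [0.5954 0.2502 0.1866] yawy -53.67 F [ 0.49  0.56 -1.74] w 0.011608191935391953
turn [ 0.0003 -0.0018  0.0006] shift [-2.   1.3 36.6]
```

Request:
arm_command([
  [0,0,0,-2,1.5,6,255],
  [0,0,0,-2,1.5,14,255],
  [0,0,0,-2,1.5,22,255],
  [0,0,0,-2,1.5,28,255],
  [0,0,0,-2,1.5,31,255],
  [0,0,0,-2,1.5,33,255],
  [0,0,0,-2,1.5,33,255],
  [0,0,0,-2,1.5,33,255],
])

```text
t: 9.1
ee_pos: [0.5941, 0.2476, 0.1527]
orientation: [-2.985, -0.98, -0.0]
force: [-0.4, 0.3, -1.8]
width: 0.0116
grasp_force: 30.0
```

Request:
arm_command([
  [0,0,0,0,0,1,255],
  [0,0,0,0,0,2,255],
  [0,0,0,0,0,3,255],
  [0,0,0,0,0,4,255],
  [0,0,0,0,0,4,255],
])

```text
t: 9.52
ee_pos: [0.5942, 0.2476, 0.1487]
orientation: [-2.985, -0.98, -0.001]
force: [-0.4, 0.7, -1.2]
width: 0.0117
grasp_force: 30.0
```

Request:
arm_command([
  [0,0,0,0,0,1,255],
  [0,0,0,0,0,2,255],
  [0,0,0,0,0,3,255],
  [0,0,0,0,0,3,255],
])

```text
t: 9.85
ee_pos: [0.5946, 0.2479, 0.1459]
orientation: [-2.984, -0.98, -0.002]
force: [1.5, 0.6, 0.2]
width: 0.0115
grasp_force: 30.0
```

Request:
arm_command([
  [0,0,0,0,0,1,255],
  [0,0,0,0,0,2,255],
  [0,0,0,0,0,2,255],
  [0,0,0,0,0,2,255],
])

```text
t: 10.18
ee_pos: [0.5948, 0.2481, 0.1444]
orientation: [-2.984, -0.98, -0.004]
force: [2.3, 0.8, 3.9]
width: 0.0115
grasp_force: 30.0
```

Request:
arm_command([
  [0,0,0,0,0,0,230],
  [0,0,0,0,0,0,200],
  [0,0,0,0,0,0,180],
  [0,0,0,0,0,0,170],
  [0,0,0,0,0,0,170],
  [0,0,0,0,0,0,170],
  [0,0,0,0,0,0,170],
])

```text
t: 10.77
ee_pos: [0.5937, 0.2472, 0.1434]
orientation: [2.985, 0.98, -0.002]
force: [-0.6, 0.6, 0.1]
width: 0.0293
grasp_force: 0.0
```

Request:
arm_command([
  [0,0,0,0,0,-5,170],
  [0,0,0,0,0,-12,170],
  [0,0,0,0,0,-22,170],
  [0,0,0,0,0,-34,170],
  [0,0,0,0,0,-45,170],
  [0,0,0,0,0,-48,170],
  [0,0,0,0,0,-48,170],
  [0,0,0,0,0,-48,200],
])

```text
t: 11.43
ee_pos: [0.5941, 0.2474, 0.1921]
orientation: [2.985, 0.98, 0.001]
force: [-0.4, 0.2, -0.7]
width: 0.0247
grasp_force: 0.0
```

```bash
python3 - <<'E'
from h import *
go((.5946,.248,.172),-53.7)
i=cams.read_camera("wrist");cv2.imwrite("pics/w5.png",i[:,:,::-1])
s=cams.read_camera("side")
cv2.imwrite("pics/s3.png",np.hstack([i[180:480,130:510,::-1],s[160:460,40:340,::-1]]))
E
```

```text
t 11.43 pos [0.5941 0.2474 0.1921] yawy -53.66 F [-0.39  0.25 -0.68] w 0.024686346975746575
turn [ 0.0003 -0.0005  0.0008] shift [ 0.8 -0.1 20.1]
```

View pics/s3.png

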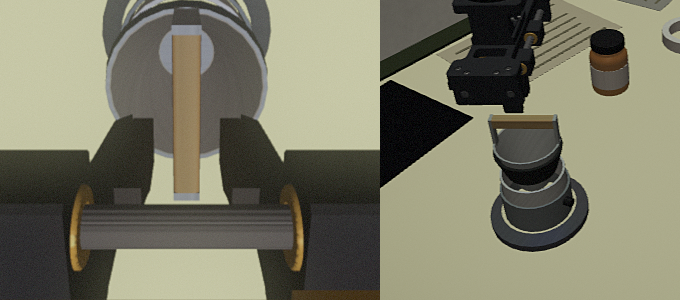

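The cup sits upright in the collar. In the wrist crop the bar at (186,110) is midway between the open fingers, so I'll shut them and lower onto the bar.

Request:
arm_command([
  [0,0,0,0.5,0.5,0,255],
  [0,0,0,0.5,0.5,0,255],
  [0,0,0,0.5,0.5,0,255],
  [0,0,0,0.5,0.5,5,255],
  [0,0,0,0.5,0.5,11,255],
  [0,0,0,0.5,0.5,16,255],
  [0,0,0,0.5,0.5,19,255],
  [0,0,0,0.5,0.5,20,255],
  [0,0,0,0.5,0.5,20,255],
  [0,0,0,0.5,0.5,20,255],
])

```text
t: 12.37
ee_pos: [0.5948, 0.2474, 0.1717]
orientation: [2.985, 0.98, 0.0]
force: [-0.1, 0.0, -0.7]
width: 0.0007
grasp_force: 0.0
```

Request:
arm_command([
  [0,0,0,0,0,0,255],
  [0,0,0,0,0,1,255],
  [0,0,0,0,0,2,255],
  [0,0,0,0,0,2,255],
  [0,0,0,0,0,2,255],
])

```text
t: 12.78
ee_pos: [0.5947, 0.2473, 0.1697]
orientation: [2.985, 0.98, -0.0]
force: [-0.6, -0.1, -0.6]
width: 0.0008
grasp_force: 0.0
```

Request:
arm_command([
  [0,0,0,0,0,1,255],
  [0,0,0,0,0,2,255],
  [0,0,0,0,0,2,255],
  [0,0,0,0,0,2,255],
])

```text
t: 13.12
ee_pos: [0.595, 0.2475, 0.1682]
orientation: [-2.985, -0.98, -0.002]
force: [-0.2, -0.6, 3.5]
width: 0.0006
grasp_force: 2.0
```

Request:
arm_command([
  [0,0,0,0,0,1,255],
  [0,0,0,0,0,2,255],
  [0,0,0,0,0,2,255],
  [0,0,0,0,0,2,255],
])

```text
t: 13.45
ee_pos: [0.5952, 0.2477, 0.1667]
orientation: [-2.985, -0.98, -0.003]
force: [-0.8, -0.7, 7.9]
width: 0.0005
grasp_force: 3.9
```

Request:
arm_command([
  [0,0,0,0,0,1,255],
  [0,0,0,0,0,2,255],
  [0,0,0,0,0,2,255],
  [0,0,0,0,0,2,255],
  [0,0,0,0,0,2,255],
])

```text
t: 13.87
ee_pos: [0.5954, 0.2477, 0.1654]
orientation: [-2.985, -0.979, -0.004]
force: [-2.0, -1.5, 11.3]
width: 0.0005
grasp_force: 5.8
```

Request:
arm_command([
  [0,0,0,0,0,0.5,255],
  [0,0,0,0,0,0.5,255],
  [0,0,0,0,0,0.5,255],
  [0,0,0,0,0,0.5,255],
  [0,0,0,0,0,0.5,255],
  [0,0,0,0,0,0.5,255],
  [0,0,0,0,0,0.5,255],
  [0,0,0,0,0,0.5,255],
  [0,0,0,0,0,0.5,255],
  [0,0,0,0,0,0.5,255],
])

```text
t: 14.7
ee_pos: [0.5954, 0.2477, 0.1651]
orientation: [-2.985, -0.979, -0.004]
force: [-2.4, -1.4, 12.3]
width: 0.0004
grasp_force: 6.2
```

Request:
arm_command([
  [0,0,0,0,0,0,255],
  [0,0,0,0,0,0,255],
  [0,0,0,0,0,0,255],
  [0,0,0,0,0,0,255],
  [0,0,0,0,0,0,255],
  [0,0,0,0,0,0,255],
])

```text
t: 15.2
ee_pos: [0.5954, 0.2477, 0.1651]
orientation: [-2.985, -0.979, -0.004]
force: [-2.6, -0.8, 12.6]
width: 0.0007
grasp_force: 6.2
```

Steady push of about 13 N plus the cup's weight, held for more than a second. Now retreating slowly straight up.

Request:
arm_command([
  [0,0,0,0,0,-1,255],
  [0,0,0,0,0,-2,255],
  [0,0,0,0,0,-4,255],
  [0,0,0,0,0,-7,255],
  [0,0,0,0,0,-12,255],
  [0,0,0,0,0,-22,255],
  [0,0,0,0,0,-40,255],
  [0,0,0,0,0,-65,255],
  [0,0,0,0,0,-90,255],
  [0,0,0,0,0,-110,255],
])

```text
t: 16.03
ee_pos: [0.5949, 0.2476, 0.2754]
orientation: [-2.985, -0.98, -0.002]
force: [0.7, -0.4, 0.4]
width: 0.0001
grasp_force: 0.0
```

Request:
arm_command([
  [0,0,0,-30,0,0,255],
  [0,0,0,-65,0,0,255],
  [0,0,0,-90,0,0,255],
  [0,0,0,-100,0,0,255],
  [0,0,0,-100,0,0,255],
  [0,0,0,-100,0,0,255],
  [0,0,0,-100,0,0,255],
  [0,0,0,-100,0,0,255],
])

```text
t: 16.7
ee_pos: [0.5151, 0.1891, 0.2732]
orientation: [-2.984, -0.98, -0.002]
force: [0.1, 0.4, -0.5]
width: 0.0002
grasp_force: 0.0
```

```bash
python3 - <<'E'
from h import *
i=cams.read_camera("wrist");s=cams.read_camera("side")
cv2.imwrite("pics/s4.png",np.hstack([i[0:300,130:510,::-1],s[160:460,40:340,::-1]]))
E
```

```text
(no output)
```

View pics/s4.png

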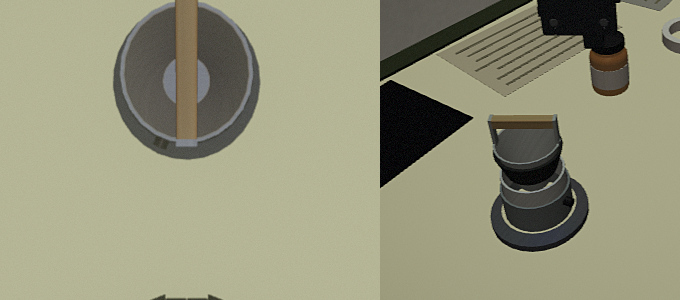

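The cup sits concentric in the collar, rim at crop (186,75) over the foot at (187,85). It is upright, and the gripper is well clear.

```bash
python3 -c "
from rig import order
print(order.finish_job())"
```

```text
the job is handed in; nothing more can be done
None
```

The tapered cup is seated upright and centred in the collar as far as the last pictures show, pressed at about 15 N (estimated) for over a second and let go with the robot clear; the job is handed in at about 17 s, with no verdict returned.

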